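Unlock the bakery's tip box

ROBOT

A 6-joint arm with a two-finger parallel gripper is mounted at the origin on the work surface. World frame = base frame: x ahead of the robot, y to its left, z up, the work surface at z = 0. Lengths are in m, angles in rad, forces in N, time in s.
With the tool pointing down it reaches from about 0.3 to 0.75 m from the base axis. Payload 8.5 kg.
Tool frame: the origin (TCP) lies midway between the tips of the shut fingers; the grasp point (between the pads) lies 19 mm behind it; z points along the fingers, y is the line along which they close (so a half turn about z gives the same grasp; the last joint's range is limited). The gripper opens to 88 mm and grips with 3 to 60 N. Pads are 18 mm wide; open, the fingers measure 123 mm over their backs; the gripper's body (75 mm by 187 mm) begins 45 mm behind the grasp point.
Start: joints at [-1.47, 0.381, 1.297, -0, 1.464, -0.215], TCP at [0.171, -0.523, 0.239] pointing down, gripper open.
Joint ranges: [-3.11, 3.11], [-0.89, 2.33], [0.22, 2.48], [-1.42, 4.56], [0.17, 2.85], [-2.88, 2.88]. Speed limits (rad/s): [2.39, 2.39, 3.14, 3.14, 3.14, 3.14].

INTERFACE

Orientations are given as [roll, pitch, yaw] about the fixed x, y, z axes, in that order (R = Rz(yaw) Ry(pitch) Rx(roll)).
In Python, from bench import robot gives the robot as it stands. Calls block until the motion is done:
- robot.reach(position, orientation): joint-space move of the TCP to a pose.
- robot.move_straight(position, orientation=None, max_speed=0.15): straight line of the TCP; orientation=None keeps the orientation; max_speed is the mean speed in m/s.
- robot.movej(angles): joint-space move.
- robot.release() and robot.clamp(f_grip=None): open the fingers fully, or close them until they stop; f_grip is the grip in N (None keeps the last).
- robot.hold(seconds).
- robot.ik(position, orientation): joint angles nearest the present ones, or None.
- robot.read_state(): the state.
- robot.snapshot(name): name is "scene" or "top"; returns the picture (400x640x3 uint8, red, green, blue); there is no depth.
- robot.camera_model(name): a dict with "intrinsics" (3x3 intrinsics, pixels), "pose" (4x4, takes a point from camera to world coordinates). Camera axes: x right, y down, z forward; pixel columns grow to the right and rows downward; lengths in m; the calibration is good to about 2 mm. A picture is of the moment at which its call begins. camera_model takes no time and is no camera call.
A pose or a line that the arm cannot do raises robot.Unreachable and nothing moves.
- robot.hand_in(): hands the job in; it is judged then, once.
Trained networks look in the newest picture that a camera, given by its name, has taken for a name from the list of things; names that differ only in an ending like _2 or _b are one class to them, and where a whole thing is asked for, a point or a joint stands for the part that bears it (a point fixed in the world has none). Each returns a list of dicts, best first, with "confidence" (0 to 1); they miss things now and then, are a little off and sometimes report something else, mostly with a low value. They report only what shows in the picture. A call takes as long as a camera call.
- robot.trace(camera, query): "region" (400x640 bool, what is visible of it) and "location" ([column, row] in pixels, amid what is visible of it).
The state is a dict: "clock": time; "q": joint angles; "qd": joint speeds; "effort": joint torques, N m; "tool_pos": TCP position; "ee_rot": TCP orientation; "ft_force": force on the tool from outside, world axes, zero at the start; "ft_torque": the same for the moment, N m; "grip_width": finger opening in m; "gripper_force": force on a finger pad.
Only numpy, scipy, OpenCV 4.12 (cv2) and the standard library are available. Lean on these libraries where they do the work, as an engineer would, in place of code of your own. Each camera call takes 0.05 s, during which the arm holds its last target. There are 200 camera calls.

TASK

Unlock the tip box on the bakery counter: it is the tall, narrow steel box with a coin slot in its lid. Turn its dial until the pointer stands at the three-dot mark, then slide the bolt fully back towards the dial so that the lid is free. Leave the dial of the low, wide takings box as it is.

Things in the scene. Friction and masses are not known exactly. Their poses are not given: they have to be found in the camera images.
- tip_box: Tip box, dark steel, fixed to the counter; lid 154 x 204 mm (box x by y), flat top at 100 mm; the only box with a coin slot (58 mm slit at box x = 50, y = 45 mm). Origin: centre of its underside, z up. On the lid: the dial, its upright axis at box x = 0, y = -30 mm, and at its +y side the bolt, a flat bar along box y at x = 0, under a guide strap (y 19 to 26) and a keeper (y 77 to 91), both 16 mm high, 22 wide.
- tip_dial_grip (a point): Point on the tip box dial's axis, 30 mm above the lid, inside its black upright bar grip: 56 mm long, 14 mm thick, from 12 to 44 mm above the lid. Under the bar an aluminium disc, radius 42 mm, top 12 mm above the lid, turns with it. The pointer is one end of the bar (white line on the bar, dark line on the disc); the disc's one notch lies opposite.
- tip_three_dots (a point): Middle of the white three-dot mark on the tip box's lid, 56 mm from the dial's axis on its box -y side. Marks of one to five white dots stand round the dial, in this order clockwise from above, 40 degrees apart.
- tip_dial (a joint): Angle of the tip box's dial (rad), growing clockwise from above: 0 at one dot, 0.698 two, 1.396 three, 2.094 four, 2.793 five dots; stops at 0 and 2.793. At value q the pointer's direction, counter-clockwise from box +x seen from above, is -0.175 - q. Starts between 0 and 0.8; light friction (0.08 N m); stays where it is left.
- tip_bolt (a joint): Travel of the tip box's bolt (m) along box -y, towards the dial: 0 locked (nose in the keeper), 0.020 fully drawn back (tail in the disc's notch). 2 N of friction; stays where it is left. Unless the dial stands at three dots within about 10 degrees, the disc stops it within a few mm.
- tip_bolt_post (a point): Centre line of the tip box's bolt post, 35 mm above the lid: a round upright steel post, 16 mm in diameter, from 11 to 47 mm above the lid, by which the bolt is moved. At box x = 0, y = 58 mm when locked, 38 mm when drawn back.
- takings_pointer (a point): Pointer end on the dial of the other box, the takings box, 40 mm from that dial's axis: leave it alone. The takings box is dark steel, fixed, low and wide (184 x 244 mm, lid top at 60 mm), with a carrying handle and no coin slot; its dial and bolt are like the tip box's.

How it is judged:
On the way, in this order (a step that is already met when the one before it is completed fails the run):
1. the dial is turned to three dots while the bolt is still shut (value of joint tip_dial between 1.146 and 1.646 rad and value of joint tip_bolt below 0.006 m), for 0.1 s.
2. the bolt is drawn back (value of joint tip_bolt above 0.015 m), for 0.1 s.
At the end, for the whole second after the job is handed in: The tip box's bolt is drawn back by at least 15 of its 20 mm, its dial stands within 15 degrees of the three-dot mark, and the takings box's dial stands where it was (within 12 mm at the pointer) (value of joint tip_bolt above 0.015 m and value of joint tip_dial between 1.12 and 1.67 rad and distance of takings_pointer from where it was at the start of the episode below 0.012 m); the robot touches nothing.
It fails at once if the dial of the takings box is turned (pointer moved over 12 mm) (distance of takings_pointer from where it was at the start of the episode above 0.012 m).
It also fails if it takes over 38 s, if anything falls off the work surface, if the arm or the gripper's body presses on something with over 40 N, if the wrist force passes 120 N, or if a joint passes its speed limit or range.

## Working session

There is one attempt and no reset: what is moved stays moved. The work goes in short steps, each a Python script; the robot and the scene stay as the last script left them, time stands still between calls to the robot, and variables do not carry over. Pictures are saved under pics/ and viewed, at most 10 in all, crops included, and the job is handed in when it is done.

```bash
mkdir -p pics
python3 - <<'E'
from bench import robot
import cv2,numpy as np
for c in ["scene","top"]:
    im=robot.snapshot(c); cv2.imwrite(f"pics/{c}0.png",im[...,::-1])
    m=robot.camera_model(c); print(c,np.round(m["intrinsics"],1).tolist(),np.round(m["pose"],3).tolist())
    for q in ["tip_box","tip_dial_grip","tip_three_dots","tip_bolt_post","takings_pointer"]:
        print(q,[(round(d["confidence"],2),np.round(d["location"],1).tolist(),int(d["region"].sum())) for d in robot.trace(c,q)[:3]])
print(robot.read_state()["clock"])
E
```

```text
scene [[433.4, 0.0, 320.1], [0.0, 433.4, 201.5], [0.0, 0.0, 1.0]] [[-0.132, 0.576, -0.807, 1.459], [0.991, 0.096, -0.093, 0.102], [0.024, -0.812, -0.584, 0.78], [0.0, 0.0, 0.0, 1.0]]
tip_box [(0.67, [239.9, 203.3], 4614)]
tip_dial_grip [(0.57, [230.2, 183.3], 547)]
tip_three_dots [(0.91, [238.0, 203.2], 4653)]
tip_bolt_post []
takings_pointer [(0.97, [386.6, 223.3], 636)]
top [[456.1, 0.0, 321.2], [0.0, 456.1, 205.3], [0.0, 0.0, 1.0]] [[0.014, -0.986, 0.167, 0.371], [-1.0, -0.011, 0.019, -0.037], [-0.017, -0.167, -0.986, 1.255], [0.0, 0.0, 0.0, 1.0]]
tip_box [(0.83, [408.7, 239.1], 5048), (0.2, [422.9, 233.5], 853)]
tip_dial_grip [(0.69, [423.5, 238.6], 845)]
tip_three_dots [(0.61, [411.1, 235.5], 5022)]
tip_bolt_post []
takings_pointer [(0.89, [251.1, 210.4], 746)]
0.6
```

Run:
```python
import cv2
a=cv2.imread("pics/top0.png")[160:310,330:490]; b=cv2.imread("pics/scene0.png")[130:280,170:330]
cv2.imwrite("pics/c.png",cv2.hconcat([cv2.resize(i,(400,375),interpolation=cv2.INTER_CUBIC) for i in (a,b)]))
```

```text
(no output)
```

View pics/c.png

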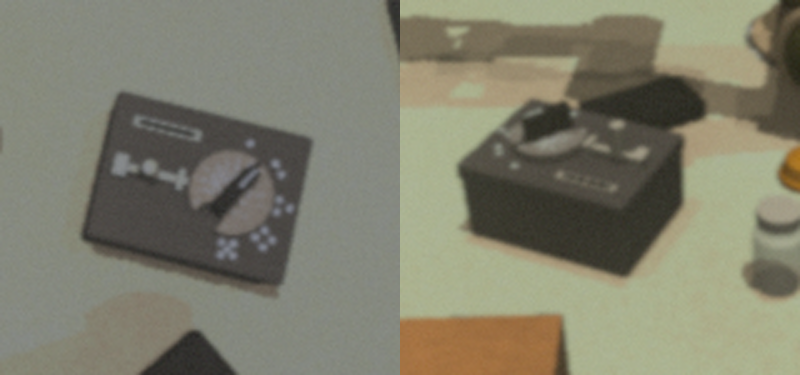

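View pics/top0.png

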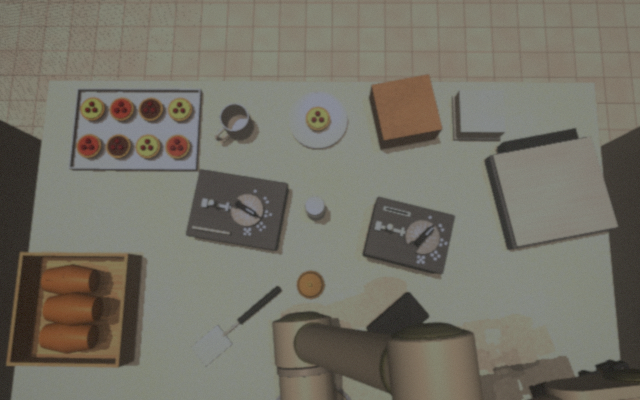

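The top view shows the tip box at about (409,236). In the 2.5x crop, its slot is at (168,128), post at (150,168), disc at (231,188) and the pointer between one and two dots. The takings box is at (238,210). I'll fit the pose from these features.

```bash
cat > fit.py <<'E'
from bench import robot
import numpy as np, cv2
from scipy.optimize import least_squares
def ray(c,px,z):
    m=robot.camera_model(c);K,T=np.array(m["intrinsics"]),np.array(m["pose"])
    d=T[:3,:3]@np.linalg.solve(K,[*px,1]);return (T[:3,3]+d*(z-T[2,3])/d[2])[:2]
def proj(c,P):
    m=robot.camera_model(c);K,T=np.array(m["intrinsics"]),np.array(m["pose"])
    p=K@(T[:3,:3].T@(np.array(P)-T[:3,3]));return p[:2]/p[2]
def world(p,b):
    x,y,a=p;return np.array([x+np.cos(a)*b[0]-np.sin(a)*b[1],y+np.sin(a)*b[0]+np.cos(a)*b[1]])
dots=[(56*np.cos(-.175-i*.698)/1e3,-.03+56*np.sin(-.175-i*.698)/1e3,.1) for i in range(5)]
B=[(0,-.03,.112),(0,.058,.147),(.05,.045,.1)]+dots
E
python3 - <<'E'
from fit import *
off=lambda p:(np.array(p)+.5)/2.5-.5+[330,160]
px=[off(p) for p in [(231,188),(150,166),(168,128),(251,143),(278,168),(284,206),(263,239),(228,248)]]
W=[ray("top",p,b[2]) for p,b in zip(px,B)]
s=least_squares(lambda p:np.ravel([world(p,b)-w for b,w in zip(B,W)]),[.3,-.2,-.25],loss="soft_l1",f_scale=.002)
print(s.x,np.round(s.fun.reshape(-1,2)*1e3,1).tolist())
a,b=ray("top",off((262,165)),.144),ray("top",off((212,215)),.144)
th=np.arctan2(*(a-b)[::-1]); print("mid",(a+b)/2,"axis",world(s.x,B[0]),"q",-.175-(th-s.x[2]))
ims=[]
for c,(u,v) in dict(top=(330,160),scene=(170,130)).items():
    im=cv2.resize(cv2.imread(f"pics/{c}0.png")[v:v+150,u:u+160],(400,375))
    for b in B+[(sx*.077,sy*.102,.1) for sx in(1,-1) for sy in(1,-1)]:
        p=(proj(c,[*world(s.x,b),b[2]])-[u,v]+.5)*2.5
        cv2.drawMarker(im,tuple(int(i) for i in p),(0,0,255),0,7)
    ims.append(im)
cv2.imwrite("pics/c2.png",cv2.hconcat(ims)); np.save("box.npy",s.x)
E
```

```text
[ 0.49558619 -0.24029567 -0.23421463] [[-3.4, -0.7], [0.2, -0.4], [0.6, 0.4], [0.5, 0.8], [-0.6, -0.3], [-0.1, 0.2], [1.4, -0.7], [-0.1, 0.7]]
mid [ 0.48679603 -0.26818916] axis [ 0.48862381 -0.26947657] q 0.37825824337126085
```

View pics/c2.png

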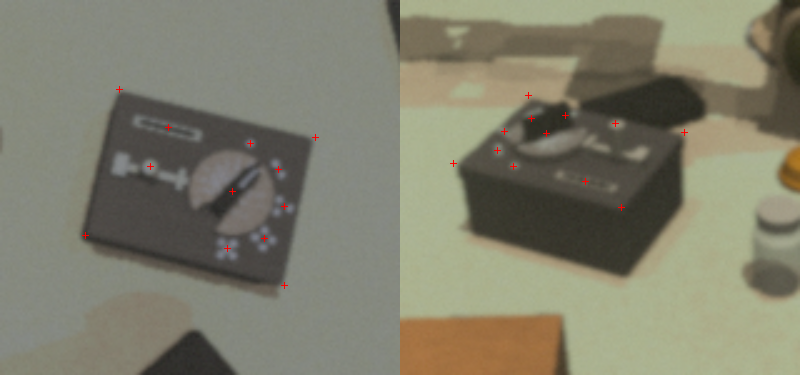

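The overlay matches in both views: corners, dots, slot and post all within about 1 px. The dial reads q≈0.38, so I'll grasp and turn it.

Run:
```python
from fit import *
p=np.load("box.npy"); ax=world(p,B[0]); q0=.378
best=None
for k in (-1,0,1,2):
    yaw=p[2]-.175-q0+k*np.pi
    j=robot.ik([*ax,.119],[np.pi,0,yaw]); print(k,yaw,None if j is None else np.round(j,2))
    if j is not None and abs(j[5])<2.8:
        j2=robot.ik([*ax,.119],[np.pi,0,yaw-1.03])
        if j2 is not None:
            d=abs(j[5])+abs(j2[5]); print(np.round(j2,2))
            if best is None or d<best[0]: best=(d,yaw)
yaw=best[1]; print("yaw",yaw)
robot.reach([*ax,.22],[np.pi,0,yaw])
robot.move_straight([*ax,.119]); print(robot.read_state()["ft_force"])
robot.clamp(15); s=robot.read_state(); print(s["clock"],s["grip_width"],s["ft_force"],s["ft_torque"],s["q"])
```

```text
-1 -3.928807286346455 [-0.72  0.51  1.46  0.    1.18 -1.5 ]
[-0.72  0.51  1.46  0.    1.18 -0.47]
0 -0.787214632756662 [-0.72  0.51  1.46 -0.    1.18  1.64]
[-0.72  0.51  1.46 -0.    1.18  2.67]
1 2.3543780208331313 [-0.72  0.51  1.46  0.    1.18 -1.5 ]
[-0.72  0.51  1.46  0.    1.18 -0.47]
2 5.495970674422924 [-0.72  0.51  1.46 -0.    1.18  1.64]
[-0.72  0.51  1.46 -0.    1.18  2.67]
yaw 2.3543780208331313
[-0.03757261  0.19285342  0.14099881]
4.0417 0.013798956797016058 [-0.38508075 -1.74362329 -0.18361418] [-0.12736688  0.02616418  0.01506872] [-7.16290740e-01  5.08407130e-01  1.45790452e+00 -2.77279450e-04
  1.17535549e+00 -1.49975823e+00]
```

Run:
```python
from fit import *
p=np.load("box.npy"); ax=world(p,B[0]); y0=2.3544; y1=p[2]-np.pi/2+np.pi
robot.clamp(30)
for f in (.33,.67,1.):
    robot.reach([*ax,.119],[np.pi,0,y0+(y1-y0)*f])
    s=robot.read_state(); print(s["clock"],s["grip_width"],s["ft_force"].round(1),s["ft_torque"].round(2))
robot.hold(.2); robot.release()
robot.move_straight([*ax,.20])
post=world(p,(0,.058))
robot.reach([*post,.20],[np.pi,0,y1])
im=robot.snapshot("scene"); cv2.imwrite("pics/s1.png",cv2.resize(im[100:300,120:380,::-1],None,fx=3,fy=3))
print(robot.read_state()["clock"])
```

```text
4.675 0.013816467267142044 [-2.9 -2.3  0.6] [-0.45  0.42 -0.08]
5.1 0.01367182406094782 [-5.4 -2.6  1. ] [-0.56  0.71 -0.05]
5.5167 0.013680266901583325 [-6.3 -3.3  1.4] [-0.63  0.89 -0.07]
8.0583
```

View pics/s1.png

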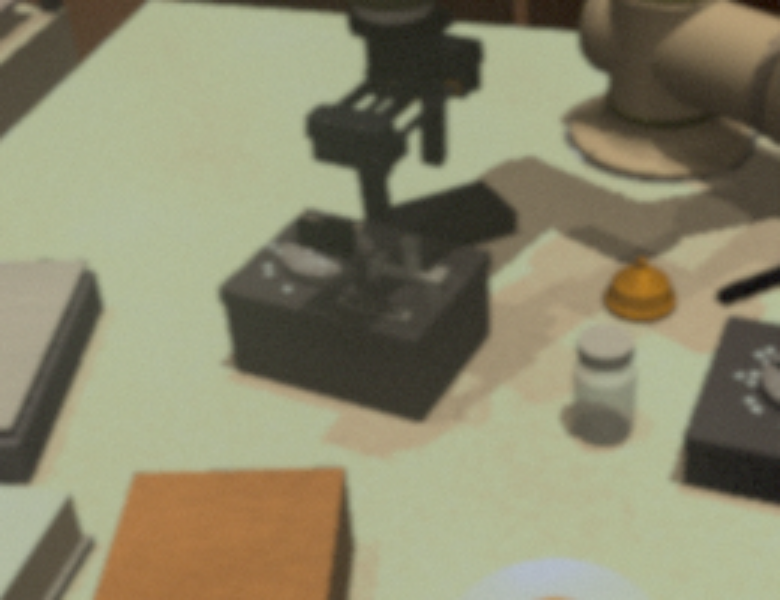

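The bar at about (330,238) now lies along the box's y axis, so it is at three dots, and the gripper is above the post. Next I'll grasp the post and draw the bolt.

Run:
```python
from fit import *
p=np.load("box.npy"); z=.12
def rep():
    s=robot.read_state(); print(round(s["clock"],2),s["grip_width"].round(4),s["ft_force"].round(1),s["tool_pos"].round(4))
robot.move_straight([*world(p,(0,.058)),z]); rep()
robot.clamp(25); rep()
for y in (.052,.046,.041,.0385):
    robot.move_straight([*world(p,(0,y)),z],max_speed=.05); rep()
    if np.linalg.norm(robot.read_state()["ft_force"])>30: print("stop");break
robot.hold(.3); rep()
```

```text
Traceback (most recent call last):
AttributeError: 'float' object has no attribute 'round'
```

Run:
```python
from fit import *
p=np.load("box.npy"); z=.12
def rep():
    s=robot.read_state(); print(round(s["clock"],2),round(s["grip_width"],4),s["ft_force"].round(1),s["tool_pos"].round(4))
rep()
robot.clamp(25); rep()
for y in (.052,.046,.041,.0385):
    robot.move_straight([*world(p,(0,y)),z],max_speed=.05); rep()
    if np.linalg.norm(robot.read_state()["ft_force"])>30: print("stop");break
robot.hold(.3); rep()
```

```text
8.74 0.0884 [-0.5  0.3  0.4] [ 0.5093 -0.1846  0.1206]
9.84 0.0152 [-2.8  1.1  1.8] [ 0.5087 -0.1838  0.1199]
10.11 0.0149 [-4.4 -0.6  1.9] [ 0.5072 -0.1902  0.1199]
10.38 0.0151 [-5.  -0.4  1.7] [ 0.5058 -0.1962  0.1199]
10.62 0.0153 [-6.1 -0.4  1.7] [ 0.5046 -0.201   0.1199]
10.88 0.015 [-5.3  0.6  1.9] [ 0.5041 -0.2032  0.1199]
11.18 0.015 [-4.2  1.1  1.6] [ 0.5041 -0.2032  0.1199]
```

Run:
```python
from fit import *
p=np.load("box.npy"); z=.12
def rep():
    s=robot.read_state(); print(round(s["clock"],2),round(s["grip_width"],4),s["ft_force"].round(1),s["tool_pos"].round(4))
robot.move_straight([*world(p,(0,.037)),z],max_speed=.03); rep()
robot.release(); rep()
robot.move_straight([*world(p,(0,.037)),.22]); rep()
robot.reach([.25,-.5,.3],[np.pi,0,p[2]+np.pi/2]); rep()
ims=[]
for c,(u,v) in dict(top=(330,160),scene=(170,130)).items():
    im=robot.snapshot(c)[v:v+150,u:u+160,::-1]
    im=cv2.resize(im,(400,375),interpolation=cv2.INTER_CUBIC)
    for y,col in ((.058,(0,0,255)),(.038,(0,255,0))):
        q=(proj(c,[*world(p,(0,y)),.147])-[u,v]+.5)*2.5
        cv2.circle(im,tuple(int(i) for i in q),3,col,1)
    ims.append(im)
cv2.imwrite("pics/end.png",cv2.hconcat(ims))
```

```text
11.43 0.015 [-2.6  7.2  3.8] [ 0.504  -0.2034  0.1199]
12.57 0.0884 [0.8 0.8 0.4] [ 0.5042 -0.2043  0.12  ]
13.38 0.0879 [-0.2  1.   0.2] [ 0.5038 -0.2041  0.2191]
14.86 0.0882 [ 0.3 -0.6 -0.3] [ 0.2508 -0.4994  0.2997]
```

View pics/end.png

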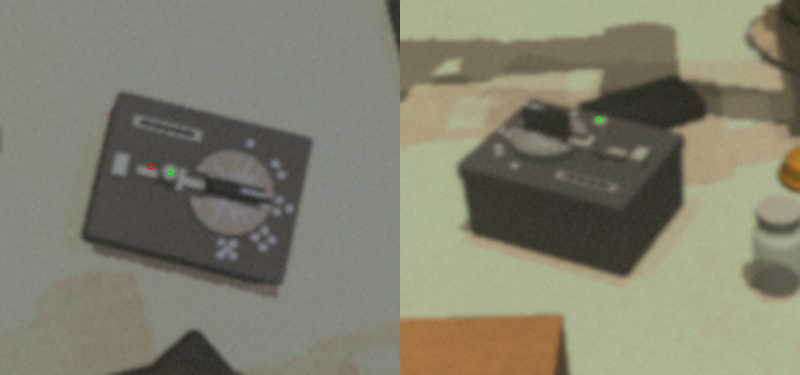

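The pointer is at three dots, crop (270,193). The post sits on the green drawn-back mark at (170,172), the nose is out of the keeper, and the arm is clear.

```bash
python3 -c "
from bench import robot
print(robot.hand_in())"
```

```text
the job is handed in; nothing more can be done
None
```

I turned the tip box dial to three dots and drew the bolt fully back, left the takings box alone, and handed the job in after about 15 s of robot time; the hand-in gave no verdict.

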